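# Lay four machine parts on their kit boards

### The job

Four steel parts from a machine overhaul lie about the bench: a bearing, a square bearing housing, a shaft nut and a vise jaw. Lay each one flat and centred on the kit board whose dark outline has its shape, with its edges turned to line up with the outline, and leave the jar and the hammer where they are.

Things in the scene. Friction and masses are not known exactly. Their poses are not given: they have to be found in the camera images.
- bearing_mid (a point): Round steel roller bearing lying flat: a plain ring of outside diameter 58 mm, bore 32 mm, height 24 mm. This point is its centre, half-way up (12 mm above its underside); z is its axis, up. Belongs on the round outline; any yaw.
- housing_mid (a point): Square steel bearing housing, 52 x 52 mm and 26 mm high, with a 22 mm bore through the middle. This point is its centre, 13 mm above its underside; x and y are square to its sides, z up. Belongs on the square outline.
- nut_mid (a point): Big hexagonal steel shaft nut, 41 mm across flats (47 mm across corners), 30 mm high, lying flat with its bore upright. This point is its centre, 15 mm above its underside; its x axis is square to one pair of flats (the other pairs are at 60 degree steps), z up. Belongs on the hexagonal outline.
- jaw_mid (a point): Steel vise jaw: a bar 80 x 22 mm and 26 mm high with two 9 mm bolt holes from above. This point is its centre, 13 mm above its underside; x runs along its 80 mm length, y across its 22 mm width, z up. Belongs on the long rectangular outline.
- outline_round (a point): Plywood kit board lying fixed on the bench, 100 x 100 mm and 4 mm thick, with a flat dark silhouette painted in the middle of its top: a round ring 64 mm across, for the bearing. This point is the middle of the silhouette, on the board's top face (4 mm above the bench); z up.
- outline_square (a point): Plywood kit board lying fixed on the bench, 100 x 100 mm and 4 mm thick, with a flat dark silhouette painted in the middle of its top: a square 58 x 58 mm with a light 22 mm dot, for the housing; x and y are square to its sides. This point is the middle of the silhouette, on the board's top face (4 mm above the bench); z up.
- outline_hex (a point): Plywood kit board lying fixed on the bench, 100 x 100 mm and 4 mm thick, with a flat dark silhouette painted in the middle of its top: a hexagon 47 mm across flats with a light 22 mm dot, for the nut; x is square to one pair of its flats. This point is the middle of the silhouette, on the board's top face (4 mm above the bench); z up.
- outline_bar (a point): Plywood kit board lying fixed on the bench, 100 x 100 mm and 4 mm thick, with a flat dark silhouette painted in the middle of its top: a rectangle 86 x 28 mm with two light 12 mm dots, for the vise jaw; x runs along its length. This point is the middle of the silhouette, on the board's top face (4 mm above the bench); z up.
- jar: Bystander: squat jar with a black cap, 70 mm across and 60 mm high, standing beyond the boards. Origin at the centre of its underside.
- hammer: Bystander: hammer lying flat beyond the boards, roughly across the bench. Origin on its underside; x runs from the handle to the head.
Not all that is in view belongs to the job. What is shaped like the part that bears bearing_mid but green is not meant. What is shaped like the part that bears jaw_mid but brown or red is not meant.

How it is judged:
By the outcome, as a careful person would: the job done as asked, in the order asked, and still so for the second after the job is handed in, with the robot touching nothing.
It also fails if it takes over 96 s, if anything falls off the work surface, if the arm or the gripper's body presses on something with over 40 N, if the wrist force passes 120 N, or if a joint passes its speed limit or range.

### The arm

A 6-joint arm with a two-finger parallel gripper is mounted at the origin on the work surface. World frame = base frame: x ahead of the robot, y to its left, z up, the work surface at z = 0. Lengths are in m, angles in rad, forces in N, time in s.
With the tool pointing down it reaches from about 0.3 to 0.775 m from the base axis. Payload 14.6 kg.
Tool frame: the origin (TCP) lies on the mounting face of the last link; the fingertips stand 199 mm ahead of it and the grasp point (between the pads) lies 180 mm ahead of it; z points along the fingers, y is the line along which they close (so a half turn about z gives the same grasp; the last joint's range is limited). The gripper opens to 94 mm and grips with 3 to 60 N. Pads are 16 mm wide; open, the fingers measure 119 mm over their backs; the gripper's body (75 mm by 177 mm) begins 78 mm behind the grasp point.
Start: joints at [-1.177, 0.3, 1.521, -0, 1.321, -0.067], TCP at [0.245, -0.493, 0.405] pointing down, gripper open.
Joint ranges: [-3.03, 3.03], [-0.79, 2.21], [0.23, 2.52], [-1.04, 4.18], [0, 3.07], [-2.55, 2.55]. Speed limits (rad/s): [2.22, 2.22, 2.57, 3.14, 3.14, 3.14].

### API

Orientations are given as [roll, pitch, yaw] about the fixed x, y, z axes, in that order (R = Rz(yaw) Ry(pitch) Rx(roll)).
In Python, from station import get_obs, camera, hand_in gives the robot as it stands.
- The arm moves only by the tool apply_moves, never from a script. Its argument "increments" is a list of rows, each an object of numbers: "tx", "ty", "tz": the shift along the tool's x, y, z as a fraction of full scale; "ax", "ay", "az": the turn, a rotation vector about the tool's x, y, z as a fraction of full scale. In form: [{"tx": .., "ty": .., "tz": .., "ax": .., "ay": .., "az": ..}, ...]. A call has 1 to 12 rows; each row shifts and turns the commanded pose from where the row before left it, along the tool's axes as they then stand; what a row does not reach is not made up. Full scale, the value 1, is 30 mm for a shift and 5 degrees for a turn. A row lasts 1/8 s, in which the tool goes at most 62.5 mm and 10.7 degrees, less where a joint would pass 70% of its speed; a pose out of reach is approached as far as the arm can. A call with a number of a shift or a turn outside -1 to 1 is refused whole. A call with a gripper value outside its range is refused whole. "jaw" is the closure, from 0 (fully open) to 1 (shut), set as the call begins (left out, the last holds). The fingers move at their own pace and stop on an object; "force" is the grip in N (left out, the last holds). Time passes only in rows, so rows that do not move let the fingers close. It gives the time, the measured TCP pose, the force, the opening and the grip force at its end, in the units of the state.
- get_obs(): the state, without advancing time (a new reading comes with each control period).
- camera(name): name is "side" or "top" or "wrist"; returns a dict with "pixels" (400x640x3 uint8, red, green, blue), "camera_matrix" (3x3 intrinsics, pixels), "dist" ([k1, k2, p1, p2, k3] as OpenCV has them; the pictures are not rectified), "R" (3x3) and "t" (3): a world point X has camera coordinates R X + t; the wrist camera has in their place "T_tool_cam" (4x4, takes a point from camera to tool coordinates, whose origin is the TCP and whose axes are the flange's). Camera axes: x right, y down, z forward; pixel columns grow to the right and rows downward; lengths in m; the calibration is good to about 2 mm. A picture is of the moment at which its call begins: read the wrist's pose just before it. There is no depth.
- hand_in(): hands the job in; it is judged then, once.
The state is a dict: "time_s": time; "qpos": joint angles; "joint_vel": joint speeds; "tau": joint torques, N m; "ee_pos": TCP position; "eef_rot": TCP orientation; "force": force on the tool from outside, world axes, zero at the start; "moment": the same for the moment, N m; "grip_width": finger opening in m; "grip_force": force on a finger pad.
Only numpy, scipy, OpenCV 4.12 (cv2) and the standard library are available. Lean on these libraries where they do the work, as an engineer would, in place of code of your own. Each camera call takes 0.05 s, during which the arm holds its last target. There are 200 camera calls.

## Working session

There is one attempt and no reset: what is moved stays moved. The work goes in short steps, Python scripts to look and compute and a tool call to move; the robot and the scene stay as the last step left them, time stands still between calls to the robot, and variables do not carry over. Pictures are saved under pics/ and viewed, at most 14 in all, crops included, and the job is handed in when it is done.

Besides the shell and the picture viewer there is one more tool, called after "Call:" as name([rows], argument=value, ...), one row to a line, values as JSON. apply_moves: Moves the arm, as the interface text tells. Its arguments: {"type":"object","properties":{"increments":{"type":"array"},"jaw":{"type":"number"},"force":{"type":"number"}},"required":["increments"]}

```bash
ls; mkdir -p pics; cat > h.py <<'E'
import numpy as np, cv2
from station import get_obs, camera, hand_in
def save(n,im): cv2.imwrite(f'pics/{n}.png',im[:,:,::-1])
def rot(rpy):
    r,p,y=rpy
    return cv2.Rodrigues(np.array([0,0,y]))[0]@cv2.Rodrigues(np.array([0,p,0.]))[0]@cv2.Rodrigues(np.array([r,0,0.]))[0]
def pose(c,o=None):
    if 'R' in c and c['R'] is not None: return np.array(c['R']),np.array(c['t'])
    T=np.eye(4);T[:3,:3]=rot(o['eef_rot']);T[:3,3]=o['ee_pos']
    W=np.linalg.inv(T@np.array(c['T_tool_cam']));return W[:3,:3],W[:3,3]
def ray(c,px,z,o=None):
    R,t=pose(c,o)
    px=np.array(px,float).reshape(-1,1,2)
    u=cv2.undistortPoints(px,np.array(c['camera_matrix']),np.array(c['dist'])).reshape(-1,2)
    d=np.c_[u,np.ones(len(u))]@R; C=-R.T@t
    return C+d*((z-C[2])/d[:,2])[:,None]
E
python3 - <<'E'
from h import *
o=get_obs();print(o)
for n in('top','side','wrist'):
    c=camera(n);save(n,c['pixels'])
    R,t=pose(c,o);print(n,-R.T@t,R[2],np.array(c['camera_matrix'])[0,0])
E
```

```text
pics
{'time_s': 0.0, 'qpos': array([-1.17661093e+00,  3.00470222e-01,  1.52159889e+00,  4.93314172e-07,
        1.32069481e+00, -6.66148320e-02]), 'joint_vel': array([-8.79267287e-04,  5.77971964e-04,  9.19995179e-05,  2.43177935e-04,
        2.32724166e-03, -4.01859304e-05]), 'tau': array([-1.58971841e-03, -5.31820536e+01, -3.52741778e+01,  7.07572815e-02,
        2.44566542e-02, -1.04012508e-04]), 'ee_pos': array([ 0.24454182, -0.49260451,  0.40407914]), 'eef_rot': array([-3.14042402e+00, -7.84426774e-05,  4.60800061e-01]), 'force': array([-0.410446  ,  0.56735198, -0.34611758]), 'moment': array([-0.00424157, -0.0221473 ,  0.00876457]), 'grip_force': 0.0, 'grip_width': 0.09352394933463609}
top [0.43650426 0.02075933 0.88059198] [ 0.16354947  0.00129008 -0.98653429] 378.93965035187233
side [0.52986991 0.58116725 0.56520069] [ 0.02884485 -0.75242125 -0.65805033] 393.85191027659744
wrist [ 0.30468768 -0.46350001  0.38453545] [-0.2085925  -0.10306317 -0.97255702] 344.69329912397154
```

View pics/top.png

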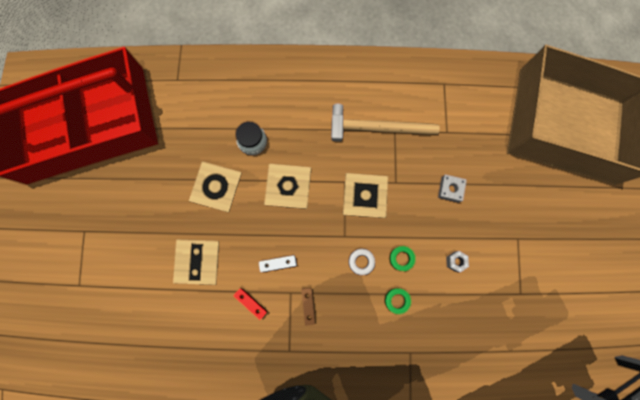

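View pics/side.png

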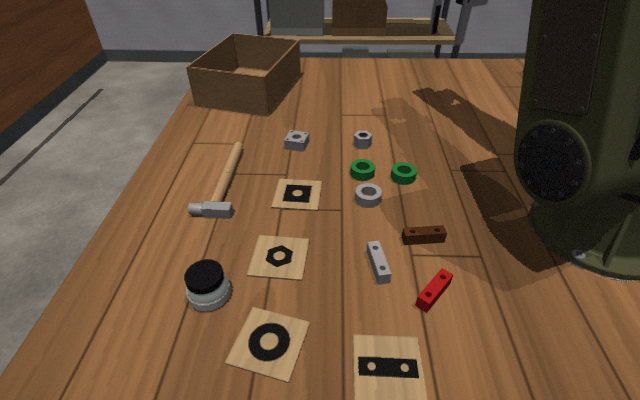

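The top view shows the bearing at (362,262), housing (453,187), nut (458,261) and jaw (278,263). The boards are at round (215,186), hex (288,186), square (366,195) and bar (196,262). The green rings and the red and brown bars are decoys.

```bash
cat >> h.py <<'E'
def comp(m,seed,r=30):
    n,l,s,c=cv2.connectedComponentsWithStats(m.astype(np.uint8),connectivity=8)
    best=[i for i in range(1,n) if s[i,4]>40]
    i=min(best,key=lambda i:np.hypot(*(c[i]-seed)))
    k,_=cv2.findContours((l==i).astype(np.uint8),cv2.RETR_EXTERNAL,cv2.CHAIN_APPROX_NONE)
    return max(k,key=cv2.contourArea).reshape(-1,2)
def rect(c,cnt,z,o=None):
    p=ray(c,cnt,z,o)[:,:2]
    (x,y),(w,h),a=cv2.minAreaRect((p*1000).astype(np.float32))
    if w<h: w,h,a=h,w,a+90
    return round(x),round(y),round(w,1),round(h,1),round((a+90)%180-90,1)  # mm, a = direction of long side
E
python3 - <<'E'
from h import *
c=camera('top');im=c['pixels'].astype(int);mx=im.max(2);mn=im.min(2)
steel=(mx-mn<40)&(mx>120); dark=(mx<75)
for n,s,z in(('bearing',(362,262),.024),('housing',(453,187),.026),('nut',(458,261),.03),('jaw',(278,263),.026)):
    print(n,rect(c,comp(steel,s),z))
for n,s in(('round',(215,186)),('square',(366,195)),('hex',(288,186)),('bar',(196,262))):
    print(n,rect(c,comp(dark,s),.004))
print('others',ray(c,[(250,140),(338,120),(440,129),(402,258),(398,300),(251,303),(309,306)],.02).round(3).tolist())
E
```

```text
bearing (451, -80, 56.3, 55.7, -89.4)
housing (624, -295, 53.3, 52.6, 77.9)
nut (453, -300, 44.8, 41.7, 0.2)
jaw (443, 109, 82.4, 25.4, -78.9)
round (623, 266, 56.9, 56.2, -42.7)
square (607, -92, 53.0, 51.8, -3.6)
hex (626, 93, 45.1, 41.1, -89.2)
bar (443, 302, 78.8, 22.8, -0.2)
others [[0.732, 0.184, 0.02], [0.786, -0.025, 0.02], [0.769, -0.272, 0.02], [0.459, -0.172, 0.02], [0.366, -0.162, 0.02], [0.355, 0.166, 0.02], [0.351, 0.036, 0.02]]
```

Call:
apply_moves([
  {"az": -1, "tz": 0.3},
  {"az": -1, "tz": 0.3},
  {"az": -1, "tz": 0.3},
  {"az": -1, "tz": 0.3},
  {"az": -1, "tz": 0.3},
  {"az": -1, "tz": 0.3},
  {"az": -1, "tz": 0.3},
  {"az": -1, "tz": 0.3},
  {"az": -1, "tz": 0.3},
  {"az": -1, "tz": 0.3},
  {"az": -1, "tz": 0.3},
  {"az": -0.72},
])

```text
schema error: expected keys tx, ty, tz, ax, ay, az
```

Call:
apply_moves([
  {"tx": 0, "ty": 0, "tz": 0.3, "ax": 0, "ay": 0, "az": -1},
  {"tx": 0, "ty": 0, "tz": 0.3, "ax": 0, "ay": 0, "az": -1},
  {"tx": 0, "ty": 0, "tz": 0.3, "ax": 0, "ay": 0, "az": -1},
  {"tx": 0, "ty": 0, "tz": 0.3, "ax": 0, "ay": 0, "az": -1},
  {"tx": 0, "ty": 0, "tz": 0.3, "ax": 0, "ay": 0, "az": -1},
  {"tx": 0, "ty": 0, "tz": 0.3, "ax": 0, "ay": 0, "az": -1},
  {"tx": 0, "ty": 0, "tz": 0.3, "ax": 0, "ay": 0, "az": -1},
  {"tx": 0, "ty": 0, "tz": 0.3, "ax": 0, "ay": 0, "az": -1},
  {"tx": 0, "ty": 0, "tz": 0.3, "ax": 0, "ay": 0, "az": -1},
  {"tx": 0, "ty": 0, "tz": 0.3, "ax": 0, "ay": 0, "az": -1},
  {"tx": 0, "ty": 0, "tz": 0.3, "ax": 0, "ay": 0, "az": -1},
  {"tx": 0, "ty": 0, "tz": 0, "ax": 0, "ay": 0, "az": -1},
])

```text
time_s: 1.7
ee_pos: [0.2445, -0.4925, 0.3048]
eef_rot: [-3.141, -0.001, 1.511]
force: [0.1, -0.1, 0.3]
grip_width: 0.094
grip_force: 0.0
```

Call:
apply_moves([
  {"tx": 0, "ty": 0, "tz": 0, "ax": 0, "ay": 0, "az": -0.7},
  {"tx": 1, "ty": 0.5, "tz": 0, "ax": 0, "ay": 0, "az": 0},
  {"tx": 1, "ty": 0.5, "tz": 0, "ax": 0, "ay": 0, "az": 0},
  {"tx": 1, "ty": 0.5, "tz": 0, "ax": 0, "ay": 0, "az": 0},
  {"tx": 1, "ty": 0.5, "tz": 0, "ax": 0, "ay": 0, "az": 0},
  {"tx": 1, "ty": 0.5, "tz": 0, "ax": 0, "ay": 0, "az": 0},
  {"tx": 1, "ty": 0.5, "tz": 0, "ax": 0, "ay": 0, "az": 0},
  {"tx": 1, "ty": 0.5, "tz": 0, "ax": 0, "ay": 0, "az": 0},
  {"tx": 1, "ty": 0.5, "tz": 0, "ax": 0, "ay": 0, "az": 0},
  {"tx": 1, "ty": 0.5, "tz": 0, "ax": 0, "ay": 0, "az": 0},
  {"tx": 1, "ty": 0.5, "tz": 0, "ax": 0, "ay": 0, "az": 0},
  {"tx": 1, "ty": 0.5, "tz": 0, "ax": 0, "ay": 0, "az": 0},
])

```text
time_s: 3.2
ee_pos: [0.4105, -0.1619, 0.3057]
eef_rot: [3.142, -0.0, 1.569]
force: [0.6, 0.1, 0.1]
grip_width: 0.0939
grip_force: 0.0
```

```bash
python3 - <<'E'
from h import *
o=get_obs();c=camera('wrist');save('w1',c['pixels']);print(o['time_s'],o['ee_pos'],o['eef_rot'])
E
```

```text
3.2 [ 0.41049317 -0.16188345  0.30565712] [ 3.14155288e+00 -2.70724107e-05  1.56901559e+00]
```

View pics/w1.png

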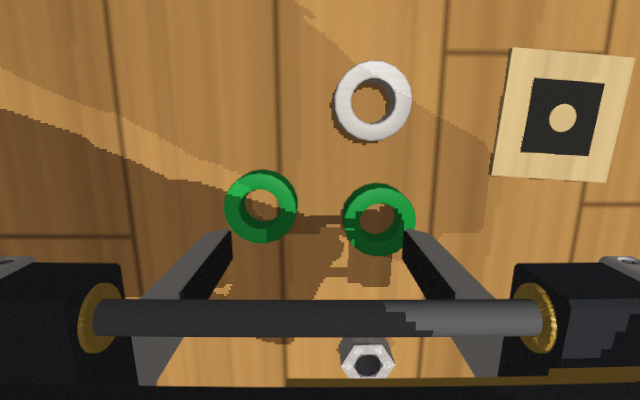

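The wrist view shows the bearing at (372,100), the square silhouette at (562,117) and the green decoys below. Next I measure the bearing and the square from here.

```bash
cat >> h.py <<'E'
def wr():
    o=get_obs();c=camera('wrist');im=c['pixels'].astype(int);mx=im.max(2);mn=im.min(2)
    print(o['time_s'],o['ee_pos'].round(4),o['eef_rot'].round(3))
    return o,c,(mx-mn<45)&(mx>110),(mx<75)
def proj(c,X,o):
    R,t=pose(c,o);return cv2.projectPoints(np.array([X],float),cv2.Rodrigues(R)[0],t,np.array(c['camera_matrix']),np.array(c['dist']))[0].ravel()
def meas(w,k,X):
    o,c,s,d=w
    cnt=comp(s if k=='s' else d,proj(c,X,o));return rect(c,cnt,X[2],o)
E
python3 - <<'E'
from h import *
w=wr()
print(meas(w,'s',(.451,-.08,.024)),meas(w,'d',(.607,-.092,.004)))
E
```

```text
3.25 [ 0.4114 -0.1597  0.3057] [ 3.141e+00 -1.000e-03  1.570e+00]
(452, -82, 56.7, 56.2, 0.2) (609, -93, 58.2, 57.8, -3.4)
```

Call:
apply_moves([
  {"tx": 0.88, "ty": 0.45, "tz": 0, "ax": 0, "ay": 0, "az": 0},
  {"tx": 0.88, "ty": 0.45, "tz": 0, "ax": 0, "ay": 0, "az": 0},
  {"tx": 0.87, "ty": 0.45, "tz": 0, "ax": 0, "ay": 0, "az": 0},
  {"tx": 0, "ty": 0, "tz": 0.8, "ax": 0, "ay": 0, "az": 0},
  {"tx": 0, "ty": 0, "tz": 0.8, "ax": 0, "ay": 0, "az": 0},
  {"tx": 0, "ty": 0, "tz": 0.8, "ax": 0, "ay": 0, "az": 0},
  {"tx": 0, "ty": 0, "tz": 0.6, "ax": 0, "ay": 0, "az": 0},
  {"tx": 0, "ty": 0, "tz": 0.42, "ax": 0, "ay": 0, "az": 0},
  {"tx": 0, "ty": 0, "tz": 0, "ax": 0, "ay": 0, "az": 0},
])

```text
time_s: 4.42
ee_pos: [0.4506, -0.0843, 0.2025]
eef_rot: [-3.14, -0.0, 1.569]
force: [-0.2, -0.0, 0.4]
grip_width: 0.0939
grip_force: 0.0
```

Call:
apply_moves([
  {"tx": 0, "ty": 0, "tz": 0, "ax": 0, "ay": 0, "az": 0},
  {"tx": 0, "ty": 0, "tz": 0, "ax": 0, "ay": 0, "az": 0},
  {"tx": 0, "ty": 0, "tz": 0, "ax": 0, "ay": 0, "az": 0},
  {"tx": 0, "ty": 0, "tz": 0, "ax": 0, "ay": 0, "az": 0},
  {"tx": 0, "ty": 0, "tz": 0, "ax": 0, "ay": 0, "az": 0},
  {"tx": 0, "ty": 0, "tz": 0, "ax": 0, "ay": 0, "az": 0},
], jaw=1, force=30)

```text
time_s: 5.18
ee_pos: [0.4509, -0.0841, 0.2033]
eef_rot: [3.141, 0.0, 1.569]
force: [-0.5, 0.3, 5.0]
grip_width: 0.0581
grip_force: 30.0
```

Call:
apply_moves([
  {"tx": 0, "ty": 0, "tz": -0.8, "ax": 0, "ay": 0, "az": 0},
  {"tx": 0, "ty": 0, "tz": -1, "ax": 0, "ay": 0, "az": 0},
  {"tx": 0.5, "ty": 0.3, "tz": -1, "ax": 0, "ay": 0, "az": 0},
  {"tx": 1, "ty": 0.5, "tz": -0.5, "ax": 0, "ay": 0, "az": 0},
  {"tx": 1, "ty": 0.5, "tz": 0, "ax": 0, "ay": 0, "az": 0},
  {"tx": 1, "ty": 0.5, "tz": 0, "ax": 0, "ay": 0, "az": 0},
  {"tx": 1, "ty": 0.5, "tz": 0, "ax": 0, "ay": 0, "az": 0},
  {"tx": 1, "ty": 0.5, "tz": 0, "ax": 0, "ay": 0, "az": 0},
  {"tx": 1, "ty": 0.5, "tz": 0, "ax": 0, "ay": 0, "az": 0},
  {"tx": 1, "ty": 0.5, "tz": 0, "ax": 0, "ay": 0, "az": 0},
  {"tx": 0.5, "ty": 0.5, "tz": 0, "ax": 0, "ay": 0, "az": 0},
  {"tx": 0, "ty": 0.3, "tz": 0, "ax": 0, "ay": 0, "az": 0},
])

```text
time_s: 6.68
ee_pos: [0.5894, 0.1564, 0.3013]
eef_rot: [-3.14, 0.0, 1.57]
force: [-0.8, 0.4, -1.8]
grip_width: 0.0585
grip_force: 30.0
```

```bash
python3 - <<'E'
from h import *
w=wr();save('w2',w[1]['pixels'])
print(meas(w,'d',(.623,.266,.004)),meas(w,'d',(.626,.093,.004)))
print(proj(w[1],(.623,.266,.004),w[0]))
E
```

```text
6.675 [0.5894 0.1564 0.3013] [-3.14  0.    1.57]
(623, 265, 62.8, 62.5, -42.2) (591, 42, 642.1, 180.1, 0.1)
[361.57574353  60.88828946]
```

View pics/w2.png

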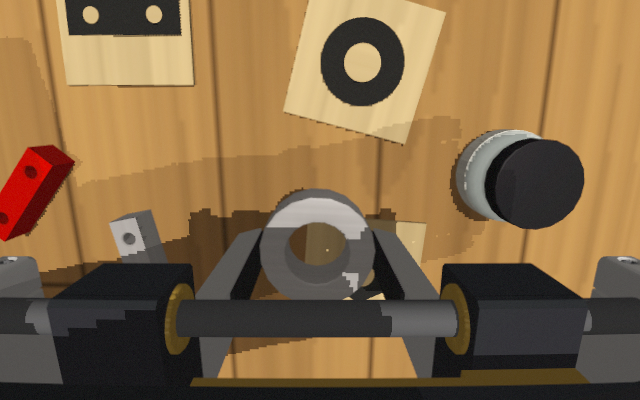

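The view shows the round ring at (362,61), the held bearing at about (317,248) and the jar at (530,175). I'll check the bearing's offset in the jaws.

```bash
python3 - <<'E'
from h import *
o=get_obs();c=camera('wrist');im=c['pixels']
print(im[180:262:2,317].mean(1).round().astype(int).tolist())
x,y,z=o['ee_pos']
for off in(-.003,0,.003,.006):
  print(off,[proj(c,(x,y+off+d,z-.179),o).round(0).tolist() for d in(.029,.016,-.016)],'bottom',proj(c,(x,y+off+.029,z-.203),o).round())
E
```

```text
[123, 124, 122, 124, 109, 94, 96, 98, 98, 172, 197, 192, 189, 185, 183, 185, 185, 180, 177, 174, 168, 120, 87, 89, 86, 86, 85, 89, 88, 86, 87, 86, 88, 87, 88, 87, 87, 85, 86, 85, 85]
-0.003 [[317.0, 206.0], [317.0, 232.0], [317.0, 292.0]] bottom [317. 195.]
0 [[317.0, 200.0], [317.0, 226.0], [317.0, 286.0]] bottom [317. 190.]
0.003 [[317.0, 194.0], [317.0, 220.0], [317.0, 281.0]] bottom [317. 184.]
0.006 [[317.0, 187.0], [317.0, 214.0], [317.0, 275.0]] bottom [317. 179.]
```

Call:
apply_moves([
  {"tx": 0.9, "ty": 0.3, "tz": 0, "ax": 0, "ay": 0, "az": 0},
  {"tx": 0.9, "ty": 0.3, "tz": 0, "ax": 0, "ay": 0, "az": 0},
  {"tx": 0.9, "ty": 0.3, "tz": 0, "ax": 0, "ay": 0, "az": 0},
  {"tx": 0.9, "ty": 0.23, "tz": 0, "ax": 0, "ay": 0, "az": 0},
  {"tx": 0, "ty": 0, "tz": 0.8, "ax": 0, "ay": 0, "az": 0},
  {"tx": 0, "ty": 0, "tz": 0.8, "ax": 0, "ay": 0, "az": 0},
  {"tx": 0, "ty": 0, "tz": 0.8, "ax": 0, "ay": 0, "az": 0},
  {"tx": 0, "ty": 0, "tz": 0.5, "ax": 0, "ay": 0, "az": 0},
  {"tx": 0, "ty": 0, "tz": 0.2, "ax": 0, "ay": 0, "az": 0},
  {"tx": 0, "ty": 0, "tz": 0, "ax": 0, "ay": 0, "az": 0},
  {"tx": 0, "ty": 0, "tz": 0, "ax": 0, "ay": 0, "az": 0},
])

```text
time_s: 8.15
ee_pos: [0.6234, 0.2636, 0.21]
eef_rot: [3.14, -0.0, 1.569]
force: [-0.3, -0.3, -1.5]
grip_width: 0.0582
grip_force: 30.0
```

Call:
apply_moves([
  {"tx": 0, "ty": 0, "tz": 0.07, "ax": 0, "ay": 0, "az": 0},
  {"tx": 0, "ty": 0, "tz": 0, "ax": 0, "ay": 0, "az": 0},
])

```text
time_s: 8.4
ee_pos: [0.6234, 0.2637, 0.2074]
eef_rot: [3.141, -0.0, 1.569]
force: [0.6, -0.3, -0.2]
grip_width: 0.0579
grip_force: 30.0
```

Call:
apply_moves([
  {"tx": 0, "ty": 0, "tz": 0, "ax": 0, "ay": 0, "az": 0},
  {"tx": 0, "ty": 0, "tz": 0, "ax": 0, "ay": 0, "az": 0},
  {"tx": 0, "ty": 0, "tz": 0, "ax": 0, "ay": 0, "az": 0},
  {"tx": 0, "ty": 0, "tz": -0.7, "ax": 0, "ay": 0, "az": 0},
  {"tx": 0, "ty": 0, "tz": -1, "ax": 0, "ay": 0, "az": 0},
  {"tx": 0, "ty": 0, "tz": -1, "ax": 0, "ay": 0, "az": 0},
  {"tx": -1, "ty": 0, "tz": -0.4, "ax": 0, "ay": 0, "az": 0},
  {"tx": -1, "ty": 0, "tz": 0, "ax": 0, "ay": 0, "az": 0},
  {"tx": -1, "ty": 0, "tz": 0, "ax": 0, "ay": 0, "az": 0},
  {"tx": 0, "ty": 0, "tz": 0, "ax": 0, "ay": 0, "az": 0},
], jaw=0)

```text
time_s: 9.65
ee_pos: [0.6233, 0.1721, 0.3017]
eef_rot: [3.14, -0.0, 1.567]
force: [-0.1, 0.2, -0.4]
grip_width: 0.0936
grip_force: 0.0
```

```bash
python3 - <<'E'
from h import *
w=wr();o,c,s,d=w;save('w3',c['pixels'])
print(meas(w,'s',(.623,.266,.028)),meas(w,'d',(.626,.093,.004)))
E
```

```text
9.65 [0.6233 0.1721 0.3017] [ 3.14  -0.     1.567]
(623, 265, 56.9, 56.7, 44.5) (627, 57, 642.7, 179.3, -0.2)
```

View pics/w3.png

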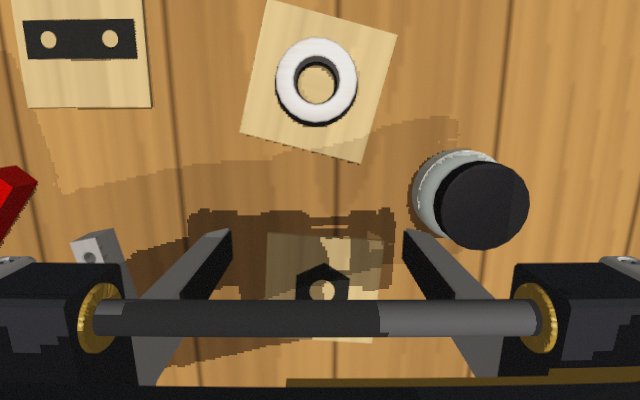

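The bearing (316,82) sits centred on its ring. Next is the housing.

Call:
apply_moves([
  {"tx": -1, "ty": 0, "tz": 0, "ax": 0, "ay": 0, "az": 0},
  {"tx": -1, "ty": 0, "tz": 0, "ax": 0, "ay": 0, "az": 0},
  {"tx": -1, "ty": 0, "tz": 0, "ax": 0, "ay": 0, "az": 0},
  {"tx": -1, "ty": 0, "tz": 0, "ax": 0, "ay": 0, "az": 0},
  {"tx": -1, "ty": 0, "tz": 0, "ax": 0, "ay": 0, "az": 0},
  {"tx": -1, "ty": 0, "tz": 0, "ax": 0, "ay": 0, "az": 0},
  {"tx": -1, "ty": 0, "tz": 0, "ax": 0, "ay": 0, "az": 0},
  {"tx": -1, "ty": 0, "tz": 0, "ax": 0, "ay": 0, "az": 0},
  {"tx": -1, "ty": 0, "tz": 0, "ax": 0, "ay": 0, "az": 0},
  {"tx": -1, "ty": 0, "tz": 0, "ax": 0, "ay": 0, "az": 0},
  {"tx": -1, "ty": 0, "tz": 0, "ax": 0, "ay": 0, "az": 0},
  {"tx": -1, "ty": 0, "tz": 0, "ax": 0, "ay": 0, "az": 0},
])

```text
time_s: 11.2
ee_pos: [0.623, -0.1862, 0.3007]
eef_rot: [3.141, 0.0, 1.57]
force: [0.2, -0.3, -0.1]
grip_width: 0.0939
grip_force: 0.0
```

Call:
apply_moves([
  {"tx": -1, "ty": 0, "tz": 0, "ax": 0, "ay": 0, "az": 0},
  {"tx": -1, "ty": 0, "tz": 0, "ax": 0, "ay": 0, "az": 0},
  {"tx": -1, "ty": 0, "tz": 0, "ax": 0, "ay": 0, "az": 0},
  {"tx": -1, "ty": 0, "tz": 0, "ax": 0, "ay": 0, "az": 0},
  {"tx": -1, "ty": 0, "tz": 0, "ax": 0, "ay": 0, "az": 0},
  {"tx": -1, "ty": 0, "tz": 0, "ax": 0, "ay": 0, "az": 0},
  {"tx": 0, "ty": 0, "tz": 0, "ax": 0, "ay": 0, "az": 0},
  {"tx": 0, "ty": 0, "tz": 0, "ax": 0, "ay": 0, "az": 0},
])

```text
time_s: 12.2
ee_pos: [0.6228, -0.3651, 0.3001]
eef_rot: [3.141, -0.0, 1.57]
force: [0.3, 0.1, 0.9]
grip_width: 0.0939
grip_force: 0.0
```

```bash
python3 - <<'E'
from h import *
w=wr();o,c,s,d=w;save('w4',c['pixels'])
print(meas(w,'s',(.624,-.295,.026)),meas(w,'s',(.453,-.3,.03)))
E
```

```text
12.2 [ 0.6228 -0.3651  0.3001] [ 3.141 -0.     1.57 ]
(625, -297, 53.0, 52.4, 77.9) (454, -303, 46.5, 41.3, 1.7)
```

View pics/w4.png

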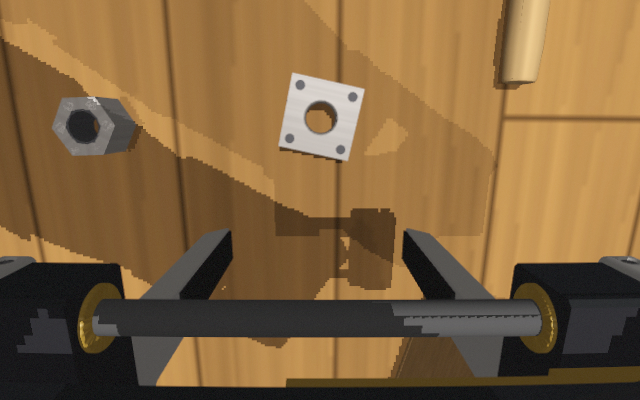

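The view shows the housing at (321,117), turned 12° clockwise of the board direction.

Call:
apply_moves([
  {"tx": 0.9, "ty": 0.07, "tz": 0, "ax": 0, "ay": 0, "az": 0},
  {"tx": 0.9, "ty": 0, "tz": 0, "ax": 0, "ay": 0, "az": 0},
  {"tx": 0.47, "ty": 0, "tz": 0, "ax": 0, "ay": 0, "az": 0},
  {"tx": 0, "ty": 0, "tz": 0, "ax": 0, "ay": 0, "az": 0.8},
  {"tx": 0, "ty": 0, "tz": 0, "ax": 0, "ay": 0, "az": 0.8},
  {"tx": 0, "ty": 0, "tz": 0.8, "ax": 0, "ay": 0, "az": 0.8},
  {"tx": 0, "ty": 0, "tz": 0.8, "ax": 0, "ay": 0, "az": 0},
  {"tx": 0, "ty": 0, "tz": 0.8, "ax": 0, "ay": 0, "az": 0},
  {"tx": 0, "ty": 0, "tz": 0.5, "ax": 0, "ay": 0, "az": 0},
  {"tx": 0, "ty": 0, "tz": 0.3, "ax": 0, "ay": 0, "az": 0},
  {"tx": 0, "ty": 0, "tz": 0, "ax": 0, "ay": 0, "az": 0},
])

```text
time_s: 13.62
ee_pos: [0.6245, -0.2982, 0.2039]
eef_rot: [-3.141, -0.0, 1.36]
force: [-0.0, -0.5, 0.1]
grip_width: 0.0936
grip_force: 0.0
```

Call:
apply_moves([
  {"tx": 0, "ty": 0, "tz": 0, "ax": 0, "ay": 0, "az": 0},
  {"tx": 0, "ty": 0, "tz": 0, "ax": 0, "ay": 0, "az": 0},
  {"tx": 0, "ty": 0, "tz": 0, "ax": 0, "ay": 0, "az": 0},
  {"tx": 0, "ty": 0, "tz": 0, "ax": 0, "ay": 0, "az": 0},
  {"tx": 0, "ty": 0, "tz": 0, "ax": 0, "ay": 0, "az": 0},
  {"tx": 0, "ty": 0, "tz": 0, "ax": 0, "ay": 0, "az": 0},
], jaw=1, force=30)

```text
time_s: 14.38
ee_pos: [0.6244, -0.2983, 0.2041]
eef_rot: [3.141, 0.0, 1.36]
force: [0.0, 0.3, 0.5]
grip_width: 0.0519
grip_force: 30.0
```

Call:
apply_moves([
  {"tx": 0, "ty": 0, "tz": -0.8, "ax": 0, "ay": 0, "az": 0},
  {"tx": 0, "ty": 0, "tz": -1, "ax": 0, "ay": 0, "az": 0},
  {"tx": 0, "ty": 0, "tz": -1, "ax": 0, "ay": 0, "az": -0.8},
  {"tx": 0, "ty": 0, "tz": -0.4, "ax": 0, "ay": 0, "az": -0.93},
  {"tx": 0.9, "ty": -0.2, "tz": 0, "ax": 0, "ay": 0, "az": 0},
  {"tx": 0.9, "ty": -0.2, "tz": 0, "ax": 0, "ay": 0, "az": 0},
  {"tx": 0.9, "ty": -0.2, "tz": 0, "ax": 0, "ay": 0, "az": 0},
  {"tx": 0.9, "ty": -0.2, "tz": 0, "ax": 0, "ay": 0, "az": 0},
  {"tx": 0, "ty": 0, "tz": 0, "ax": 0, "ay": 0, "az": 0},
])

```text
time_s: 15.5
ee_pos: [0.6068, -0.1875, 0.2996]
eef_rot: [-3.14, -0.001, 1.513]
force: [-0.8, -0.5, -5.1]
grip_width: 0.0516
grip_force: 30.0
```

```bash
python3 - <<'E'
from h import *
w=wr();o,c,s,d=w;save('w5',c['pixels'])
print(meas(w,'d',(.608,-.092,.004)))
x,y,z=o['ee_pos'];ya=o['eef_rot'][2];u=np.array([np.cos(ya),np.sin(ya)])
im=c['pixels']
for off in(-.003,0,.003):
  print(off,[proj(c,(*(np.array([x,y])+u*(off+d)),z-.178),o).round(0).tolist() for d in(.026,.011,-.011)])
q=proj(c,(*(np.array([x,y])+u*.026),z-.178),o).astype(int)
print(im[q[1]-24:q[1]+50:2,q[0]].mean(1).round().astype(int).tolist(),q[1]-24)
E
```

```text
15.5 [ 0.6068 -0.1875  0.2996] [-3.140e+00 -1.000e-03  1.513e+00]
(608, -94, 57.6, 57.0, -3.3)
-0.003 [[317.0, 213.0], [317.0, 243.0], [317.0, 284.0]]
0 [[317.0, 207.0], [317.0, 237.0], [317.0, 278.0]]
0.003 [[317.0, 201.0], [317.0, 231.0], [317.0, 273.0]]
[132, 130, 133, 132, 132, 129, 97, 100, 101, 103, 100, 117, 182, 182, 186, 186, 185, 182, 181, 185, 185, 183, 182, 184, 186, 161, 94, 86, 88, 87, 86, 87, 88, 87, 89, 86, 87] 182
```

View pics/w5.png

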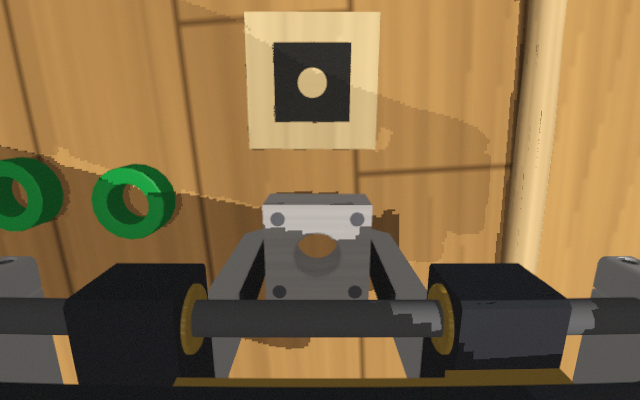

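The housing is held square, with the square silhouette ahead at (312,82).

Call:
apply_moves([
  {"tx": 0.8, "ty": -0.04, "tz": 0, "ax": 0, "ay": 0, "az": 0},
  {"tx": 0.8, "ty": -0.04, "tz": 0, "ax": 0, "ay": 0, "az": 0},
  {"tx": 0.8, "ty": -0.04, "tz": 0, "ax": 0, "ay": 0, "az": 0},
  {"tx": 0.68, "ty": -0.02, "tz": 0, "ax": 0, "ay": 0, "az": 0},
  {"tx": 0, "ty": 0, "tz": 0.8, "ax": 0, "ay": 0, "az": 0},
  {"tx": 0, "ty": 0, "tz": 0.8, "ax": 0, "ay": 0, "az": 0},
  {"tx": 0, "ty": 0, "tz": 0.8, "ax": 0, "ay": 0, "az": 0},
  {"tx": 0, "ty": 0, "tz": 0.4, "ax": 0, "ay": 0, "az": 0},
  {"tx": 0, "ty": 0, "tz": 0.2, "ax": 0, "ay": 0, "az": 0},
  {"tx": 0, "ty": 0, "tz": 0, "ax": 0, "ay": 0, "az": 0},
  {"tx": 0, "ty": 0, "tz": 0, "ax": 0, "ay": 0, "az": 0},
])

```text
time_s: 16.92
ee_pos: [0.6085, -0.0966, 0.2108]
eef_rot: [3.14, 0.0, 1.511]
force: [0.2, -0.5, -4.1]
grip_width: 0.0517
grip_force: 30.0
```

Call:
apply_moves([
  {"tx": 0.05, "ty": 0, "tz": 0.03, "ax": 0, "ay": 0, "az": 0},
  {"tx": 0, "ty": 0, "tz": 0.05, "ax": 0, "ay": 0, "az": 0},
  {"tx": 0, "ty": 0, "tz": 0, "ax": 0, "ay": 0, "az": 0},
])

```text
time_s: 17.3
ee_pos: [0.6085, -0.095, 0.208]
eef_rot: [3.141, -0.0, 1.511]
force: [-1.4, 0.9, 2.0]
grip_width: 0.0519
grip_force: 30.0
```

Call:
apply_moves([
  {"tx": 0, "ty": 0, "tz": 0, "ax": 0, "ay": 0, "az": 0},
  {"tx": 0, "ty": 0, "tz": 0, "ax": 0, "ay": 0, "az": 0},
  {"tx": 0, "ty": 0, "tz": 0, "ax": 0, "ay": 0, "az": 0},
  {"tx": 0, "ty": 0, "tz": -0.7, "ax": 0, "ay": 0, "az": 0},
  {"tx": 0, "ty": 0, "tz": -1, "ax": 0, "ay": 0, "az": 0},
  {"tx": 0, "ty": 0, "tz": -1, "ax": 0, "ay": 0, "az": 0},
  {"tx": -1, "ty": 0, "tz": -0.4, "ax": 0, "ay": 0, "az": 0},
  {"tx": -1, "ty": 0, "tz": 0, "ax": 0, "ay": 0, "az": 0},
  {"tx": -1, "ty": 0, "tz": 0, "ax": 0, "ay": 0, "az": 0},
  {"tx": 0, "ty": 0, "tz": 0, "ax": 0, "ay": 0, "az": -0.66},
  {"tx": 0, "ty": 0, "tz": 0, "ax": 0, "ay": 0, "az": 0},
], jaw=0)

```text
time_s: 18.68
ee_pos: [0.6029, -0.1851, 0.3019]
eef_rot: [3.14, 0.0, 1.567]
force: [-0.3, -0.1, -0.3]
grip_width: 0.0939
grip_force: 0.0
```

```bash
python3 - <<'E'
from h import *
w=wr();save('w6',w[1]['pixels'])
print(meas(w,'s',(.608,-.094,.03)))
E
```

```text
18.675 [ 0.6029 -0.1851  0.3019] [3.14  0.    1.567]
(609, -94, 52.6, 52.5, 86.5)
```

Housing placed at (609,-94), within 1 mm, and aligned. Next is the nut.

Call:
apply_moves([
  {"tx": -0.8, "ty": -0.62, "tz": 0, "ax": 0, "ay": 0, "az": 0},
  {"tx": -0.8, "ty": -0.62, "tz": 0, "ax": 0, "ay": 0, "az": 0},
  {"tx": -0.8, "ty": -0.62, "tz": 0, "ax": 0, "ay": 0, "az": 0},
  {"tx": -0.8, "ty": -0.62, "tz": 0, "ax": 0, "ay": 0, "az": 0},
  {"tx": -0.8, "ty": -0.62, "tz": 0, "ax": 0, "ay": 0, "az": 0},
  {"tx": -0.8, "ty": -0.62, "tz": 0, "ax": 0, "ay": 0, "az": 0},
  {"tx": -0.8, "ty": -0.62, "tz": 0, "ax": 0, "ay": 0, "az": 0},
  {"tx": -0.8, "ty": -0.62, "tz": 0, "ax": 0, "ay": 0, "az": 0},
  {"tx": 0, "ty": 0, "tz": 0, "ax": 0, "ay": 0, "az": 0},
  {"tx": 0, "ty": 0, "tz": 0, "ax": 0, "ay": 0, "az": 0},
])

```text
time_s: 19.98
ee_pos: [0.4542, -0.3758, 0.3009]
eef_rot: [3.141, 0.0, 1.568]
force: [-0.2, -0.3, -0.2]
grip_width: 0.094
grip_force: 0.0
```

```bash
python3 - <<'E'
from h import *
w=wr();o,c,s,d=w;im=c['pixels']
q=proj(c,(.454,-.302,.03),o).astype(int);print(q)
x0,y0=q[0]-50,max(q[1]-50,0)
save('w7',cv2.resize(im[y0:y0+100,x0:x0+100],None,fx=5,fy=5,interpolation=cv2.INTER_NEAREST));print(x0,y0)
print(meas(w,'s',(.454,-.302,.03)))
E
```

```text
19.975 [ 0.4542 -0.3758  0.3009] [3.141 0.    1.568]
[316 108]
266 58
(455, -303, 46.7, 41.7, 2.2)
```

View pics/w7.png

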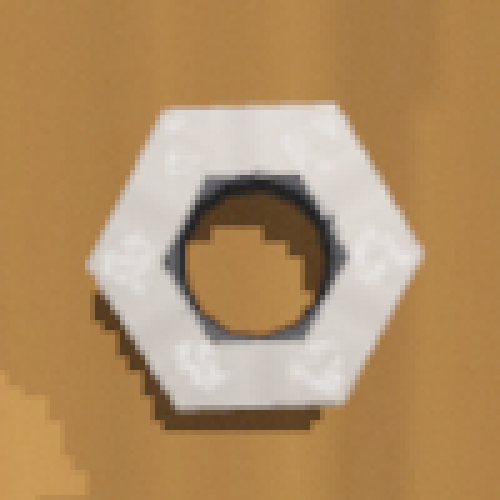

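The crop shows the nut with its corners along ±x, turned about +2.3° counter-clockwise. I'll grip it at a flat normal of -27.7°.

Call:
apply_moves([
  {"tx": 0.81, "ty": 0.03, "tz": 0, "ax": 0, "ay": 0, "az": 0},
  {"tx": 0.81, "ty": 0, "tz": 0, "ax": 0, "ay": 0, "az": 0},
  {"tx": 0.81, "ty": 0, "tz": 0, "ax": 0, "ay": 0, "az": 0},
  {"tx": 0, "ty": 0, "tz": 0, "ax": 0, "ay": 0, "az": 0.9},
  {"tx": 0, "ty": 0, "tz": 0, "ax": 0, "ay": 0, "az": 1},
  {"tx": 0, "ty": 0, "tz": 0, "ax": 0, "ay": 0, "az": 1},
  {"tx": 0, "ty": 0, "tz": 0.3, "ax": 0, "ay": 0, "az": 1},
  {"tx": 0, "ty": 0, "tz": 0.8, "ax": 0, "ay": 0, "az": 1},
  {"tx": 0, "ty": 0, "tz": 0.8, "ax": 0, "ay": 0, "az": 0.6},
  {"tx": 0, "ty": 0, "tz": 0.8, "ax": 0, "ay": 0, "az": 0},
  {"tx": 0, "ty": 0, "tz": 0.56, "ax": 0, "ay": 0, "az": 0},
  {"tx": 0, "ty": 0, "tz": 0, "ax": 0, "ay": 0, "az": 0},
])

```text
time_s: 21.52
ee_pos: [0.4549, -0.3031, 0.202]
eef_rot: [-3.14, -0.0, 1.089]
force: [0.0, -0.2, -0.2]
grip_width: 0.0939
grip_force: 0.0
```

Call:
apply_moves([
  {"tx": 0, "ty": 0, "tz": 0, "ax": 0, "ay": 0, "az": 0},
  {"tx": 0, "ty": 0, "tz": 0, "ax": 0, "ay": 0, "az": 0},
  {"tx": 0, "ty": 0, "tz": 0, "ax": 0, "ay": 0, "az": 0},
  {"tx": 0, "ty": 0, "tz": 0, "ax": 0, "ay": 0, "az": 0},
  {"tx": 0, "ty": 0, "tz": 0, "ax": 0, "ay": 0, "az": 0},
  {"tx": 0, "ty": 0, "tz": 0, "ax": 0, "ay": 0, "az": 0},
  {"tx": 0, "ty": 0, "tz": 0, "ax": 0, "ay": 0, "az": 0},
], jaw=1, force=30)

```text
time_s: 22.4
ee_pos: [0.4547, -0.3036, 0.2027]
eef_rot: [-3.141, -0.0, 1.088]
force: [-2.0, 1.2, 1.2]
grip_width: 0.041
grip_force: 30.0
```

Call:
apply_moves([
  {"tx": 0, "ty": 0, "tz": -0.8, "ax": 0, "ay": 0, "az": 0},
  {"tx": 0, "ty": 0, "tz": -1, "ax": 0, "ay": 0, "az": -0.7},
  {"tx": 0, "ty": 0, "tz": -1, "ax": 0, "ay": 0, "az": -1},
  {"tx": 0, "ty": 0, "tz": -0.4, "ax": 0, "ay": 0, "az": -1},
  {"tx": 0, "ty": 0, "tz": 0, "ax": 0, "ay": 0, "az": -1},
  {"tx": 0, "ty": 0, "tz": 0, "ax": 0, "ay": 0, "az": -1},
  {"tx": 0, "ty": 0, "tz": 0, "ax": 0, "ay": 0, "az": -1},
  {"tx": 0.9, "ty": 0.5, "tz": 0, "ax": 0, "ay": 0, "az": 0},
  {"tx": 0.9, "ty": 0.5, "tz": 0, "ax": 0, "ay": 0, "az": 0},
  {"tx": 0.9, "ty": 0.5, "tz": 0, "ax": 0, "ay": 0, "az": 0},
  {"tx": 0.9, "ty": 0.5, "tz": 0, "ax": 0, "ay": 0, "az": 0},
])

```text
time_s: 23.78
ee_pos: [0.5135, -0.1938, 0.2985]
eef_rot: [-3.141, -0.0, 1.586]
force: [-0.2, -0.5, -1.9]
grip_width: 0.0405
grip_force: 30.0
```

Call:
apply_moves([
  {"tx": 0.9, "ty": 0.5, "tz": 0, "ax": 0, "ay": 0, "az": 0},
  {"tx": 0.9, "ty": 0.5, "tz": 0, "ax": 0, "ay": 0, "az": 0},
  {"tx": 0.9, "ty": 0.5, "tz": 0, "ax": 0, "ay": 0, "az": 0},
  {"tx": 0.9, "ty": 0.5, "tz": 0, "ax": 0, "ay": 0, "az": 0},
  {"tx": 0.9, "ty": 0.5, "tz": 0, "ax": 0, "ay": 0, "az": 0},
  {"tx": 0.9, "ty": 0.5, "tz": 0, "ax": 0, "ay": 0, "az": 0},
  {"tx": 0.9, "ty": 0.5, "tz": 0, "ax": 0, "ay": 0, "az": 0},
  {"tx": 0, "ty": 0, "tz": 0, "ax": 0, "ay": 0, "az": 0},
  {"tx": 0, "ty": 0, "tz": 0, "ax": 0, "ay": 0, "az": 0},
])

```text
time_s: 24.9
ee_pos: [0.6151, -0.0046, 0.2984]
eef_rot: [-3.141, 0.0, 1.586]
force: [-0.8, -0.1, -1.7]
grip_width: 0.0406
grip_force: 30.0
```

```bash
python3 - <<'E'
from h import *
w=wr();o,c,s,d=w;save('w8',c['pixels']);im=c['pixels']
print(meas(w,'d',(.626,.093,.004)))
x,y,z=o['ee_pos'];ya=o['eef_rot'][2];u=np.array([np.cos(ya),np.sin(ya)])
for off in(-.003,0,.003):
  print(off,[proj(c,(*(np.array([x,y])+u*(off+d)),z-.173),o).round(0).tolist() for d in(.0236,.011)])
q=proj(c,(*(np.array([x,y])+u*.0236),z-.173),o).astype(int)
print(im[q[1]-24:q[1]+50:2,q[0]].mean(1).round().astype(int).tolist(),q[1]-24)
E
```

```text
24.9 [ 0.6151 -0.0046  0.2984] [-3.141  0.     1.586]
(628, 91, 52.4, 46.3, 85.7)
-0.003 [[317.0, 220.0], [317.0, 246.0]]
0 [[317.0, 214.0], [317.0, 240.0]]
0.003 [[317.0, 208.0], [317.0, 234.0]]
[130, 130, 129, 131, 124, 95, 92, 93, 90, 93, 91, 91, 175, 206, 218, 205, 203, 208, 226, 212, 194, 192, 132, 54, 46, 64, 63, 47, 67, 83, 84, 85, 109, 115, 67, 41, 42] 190
```

View pics/w8.png

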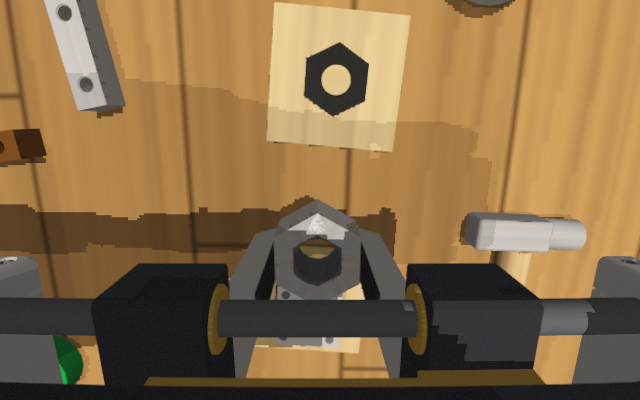

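The nut is held centred and the hex silhouette is at (336,79), slightly turned. I'll get its angle from its edges.

```bash
python3 - <<'E'
from h import *
o=get_obs();c=camera('wrist');im=c['pixels'].astype(int)
cnt=comp(im.max(2)<75,proj(c,(.627,.092,.004),o))
p=ray(c,cnt,.004,o)[:,:2]*1000
M=cv2.moments((p).astype(np.float32).reshape(-1,1,2));cx,cy=M['m10']/M['m00'],M['m01']/M['m00']
d=p-[cx,cy];th=np.arctan2(d[:,1],d[:,0]);r=np.hypot(*d.T)
f=np.sum(r*np.exp(6j*th))  # corners phase
print(cx,cy,'corner',np.degrees(np.angle(f))/6,'flatnormal mod60',(np.degrees(np.angle(f))/6+30)%60)
print(ray(c,cv2.approxPolyDP(cnt.reshape(-1,1,2),4,True).reshape(-1,2),.004,o).round(4)[:,:2].tolist())
E
```

```text
627.7377047046904 91.3918463959525 corner 26.18991548424373 flatnormal mod60 56.18991548424373
[[0.6303, 0.1172], [0.6059, 0.1062], [0.6046, 0.0795], [0.6249, 0.0657], [0.6499, 0.078], [0.6511, 0.1035]]
```

Call:
apply_moves([
  {"tx": 0, "ty": 0, "tz": 0, "ax": 0, "ay": 0, "az": 0.93},
  {"tx": 0.8, "ty": 0.05, "tz": 0, "ax": 0, "ay": 0, "az": 0},
  {"tx": 0.8, "ty": 0.05, "tz": 0, "ax": 0, "ay": 0, "az": 0},
  {"tx": 0.8, "ty": 0.05, "tz": 0, "ax": 0, "ay": 0, "az": 0},
  {"tx": 0.82, "ty": 0.05, "tz": 0, "ax": 0, "ay": 0, "az": 0},
  {"tx": 0, "ty": 0, "tz": 0.8, "ax": 0, "ay": 0, "az": 0},
  {"tx": 0, "ty": 0, "tz": 0.8, "ax": 0, "ay": 0, "az": 0},
  {"tx": 0, "ty": 0, "tz": 0.8, "ax": 0, "ay": 0, "az": 0},
  {"tx": 0, "ty": 0, "tz": 0.4, "ax": 0, "ay": 0, "az": 0},
  {"tx": 0, "ty": 0, "tz": 0.2, "ax": 0, "ay": 0, "az": 0},
  {"tx": 0, "ty": 0, "tz": 0, "ax": 0, "ay": 0, "az": 0},
  {"tx": 0, "ty": 0, "tz": 0, "ax": 0, "ay": 0, "az": 0},
])

```text
time_s: 26.5
ee_pos: [0.6279, 0.0918, 0.2096]
eef_rot: [3.14, -0.0, 1.504]
force: [0.2, 0.1, -1.8]
grip_width: 0.0408
grip_force: 30.0
```

Call:
apply_moves([
  {"tx": 0, "ty": 0, "tz": 0.04, "ax": 0, "ay": 0, "az": 0},
  {"tx": 0, "ty": 0, "tz": 0.04, "ax": 0, "ay": 0, "az": 0},
  {"tx": 0, "ty": 0, "tz": 0, "ax": 0, "ay": 0, "az": 0},
])

```text
time_s: 26.88
ee_pos: [0.6278, 0.0918, 0.2068]
eef_rot: [3.141, -0.0, 1.505]
force: [-0.8, 0.8, 3.1]
grip_width: 0.0407
grip_force: 30.0
```

Call:
apply_moves([
  {"tx": 0, "ty": 0, "tz": 0, "ax": 0, "ay": 0, "az": 0},
  {"tx": 0, "ty": 0, "tz": 0, "ax": 0, "ay": 0, "az": 0},
  {"tx": 0, "ty": 0, "tz": 0, "ax": 0, "ay": 0, "az": 0},
  {"tx": 0, "ty": 0, "tz": -0.7, "ax": 0, "ay": 0, "az": 0},
  {"tx": 0, "ty": 0, "tz": -1, "ax": 0, "ay": 0, "az": 0},
  {"tx": 0, "ty": 0, "tz": -1, "ax": 0, "ay": 0, "az": 0},
  {"tx": -0.8, "ty": -0.6, "tz": -0.4, "ax": 0, "ay": 0, "az": 0},
  {"tx": -0.8, "ty": -0.6, "tz": 0, "ax": 0, "ay": 0, "az": 0},
  {"tx": -0.8, "ty": -0.6, "tz": 0, "ax": 0, "ay": 0, "az": 0},
  {"tx": -0.8, "ty": -0.6, "tz": 0, "ax": 0, "ay": 0, "az": 0},
  {"tx": 0, "ty": 0, "tz": 0, "ax": 0, "ay": 0, "az": 0},
  {"tx": 0, "ty": 0, "tz": 0, "ax": 0, "ay": 0, "az": 0},
], jaw=0)

```text
time_s: 28.38
ee_pos: [0.5499, 0.0011, 0.3004]
eef_rot: [3.14, -0.0, 1.504]
force: [-1.0, -1.1, -0.4]
grip_width: 0.094
grip_force: 0.0
```

```bash
python3 - <<'E'
from h import *
w=wr();save('w9',w[1]['pixels'])
print(meas(w,'s',(.627,.092,.034)),meas(w,'s',(.443,.109,.026)))
E
```

```text
28.375 [0.5499 0.0011 0.3004] [ 3.14  -0.     1.504]
(628, 92, 46.7, 41.4, 86.5) (445, 107, 80.6, 22.7, -78.5)
```

View pics/w9.png

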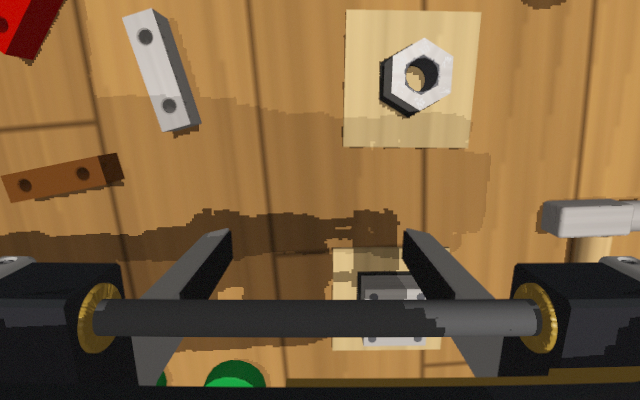

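The nut sits well on its hexagon at (422,78), and the jaw is at (162,70). Next is the jaw.

Call:
apply_moves([
  {"tx": 0, "ty": 0, "tz": 0, "ax": 0, "ay": 0, "az": -1},
  {"tx": 0, "ty": 0, "tz": 0, "ax": 0, "ay": 0, "az": -1},
  {"tx": 0, "ty": 0, "tz": 0, "ax": 0, "ay": 0, "az": -1.0},
  {"tx": 0, "ty": 0, "tz": 0, "ax": 0, "ay": 0, "az": -0.06},
  {"tx": 0.8, "ty": -0.55, "tz": 0, "ax": 0, "ay": 0, "az": 0},
  {"tx": 0.8, "ty": -0.55, "tz": 0, "ax": 0, "ay": 0, "az": 0},
  {"tx": 0.8, "ty": -0.55, "tz": 0, "ax": 0, "ay": 0, "az": 0},
  {"tx": 0.8, "ty": -0.55, "tz": 0, "ax": 0, "ay": 0, "az": 0},
  {"tx": 0.96, "ty": -0.53, "tz": 0, "ax": 0, "ay": 0, "az": 0},
  {"tx": 0, "ty": 0, "tz": 0, "ax": 0, "ay": 0, "az": 0},
  {"tx": 0, "ty": 0, "tz": 0, "ax": 0, "ay": 0, "az": 0},
])

```text
time_s: 29.8
ee_pos: [0.4449, 0.1067, 0.2996]
eef_rot: [3.141, 0.0, 1.771]
force: [-0.1, -0.3, -0.3]
grip_width: 0.0939
grip_force: 0.0
```

Call:
apply_moves([
  {"tx": 0, "ty": 0, "tz": 0.8, "ax": 0, "ay": 0, "az": 0},
  {"tx": 0, "ty": 0, "tz": 0.8, "ax": 0, "ay": 0, "az": 0},
  {"tx": 0, "ty": 0, "tz": 0.8, "ax": 0, "ay": 0, "az": 0},
  {"tx": 0, "ty": 0, "tz": 0.5, "ax": 0, "ay": 0, "az": 0},
  {"tx": 0, "ty": 0, "tz": 0.33, "ax": 0, "ay": 0, "az": 0},
  {"tx": 0, "ty": 0, "tz": 0, "ax": 0, "ay": 0, "az": 0},
])

```text
time_s: 30.55
ee_pos: [0.4445, 0.1066, 0.2022]
eef_rot: [-3.141, -0.0, 1.771]
force: [0.3, -0.9, 0.1]
grip_width: 0.0936
grip_force: 0.0
```

Call:
apply_moves([
  {"tx": 0, "ty": 0, "tz": 0, "ax": 0, "ay": 0, "az": 0},
  {"tx": 0, "ty": 0, "tz": 0, "ax": 0, "ay": 0, "az": 0},
  {"tx": 0, "ty": 0, "tz": 0, "ax": 0, "ay": 0, "az": 0},
  {"tx": 0, "ty": 0, "tz": 0, "ax": 0, "ay": 0, "az": 0},
  {"tx": 0, "ty": 0, "tz": 0, "ax": 0, "ay": 0, "az": 0},
  {"tx": 0, "ty": 0, "tz": 0, "ax": 0, "ay": 0, "az": 0},
  {"tx": 0, "ty": 0, "tz": 0, "ax": 0, "ay": 0, "az": 0},
  {"tx": 0, "ty": 0, "tz": 0, "ax": 0, "ay": 0, "az": 0},
], jaw=1, force=30)

```text
time_s: 31.55
ee_pos: [0.4444, 0.1068, 0.2024]
eef_rot: [3.142, -0.0, 1.772]
force: [0.6, -0.4, -0.1]
grip_width: 0.0217
grip_force: 30.0
```

Call:
apply_moves([
  {"tx": 0, "ty": 0, "tz": -0.8, "ax": 0, "ay": 0, "az": 0},
  {"tx": 0, "ty": 0, "tz": -1, "ax": 0, "ay": 0, "az": 0},
  {"tx": 0, "ty": 0, "tz": -1, "ax": 0, "ay": 0, "az": 0},
  {"tx": 0.95, "ty": 0.2, "tz": -0.4, "ax": 0, "ay": 0, "az": 0},
  {"tx": 0.95, "ty": 0.2, "tz": 0, "ax": 0, "ay": 0, "az": 0},
  {"tx": 0.95, "ty": 0.2, "tz": 0, "ax": 0, "ay": 0, "az": 0},
  {"tx": 0, "ty": 0, "tz": 0, "ax": 0, "ay": 0, "az": 0},
  {"tx": 0, "ty": 0, "tz": 0, "ax": 0, "ay": 0, "az": 0},
])

```text
time_s: 32.55
ee_pos: [0.4448, 0.1938, 0.2981]
eef_rot: [-3.141, 0.0, 1.772]
force: [-0.4, -0.5, -3.7]
grip_width: 0.0215
grip_force: 30.0
```

```bash
python3 - <<'E'
from h import *
w=wr();save('w10',w[1]['pixels']);o,c,s,d=w
print(meas(w,'d',(.444,.302,.004)))
x,y,z=o['ee_pos'];ya=o['eef_rot'][2];u=np.array([np.cos(ya),np.sin(ya)])
for off in(-.003,0,.003): print(off,proj(c,(*(np.array([x,y])+u*(off+.04)),z-.1764),o).round(0).tolist(),'hole',proj(c,(*(np.array([x,y])+u*(off+.025)),z-.1764),o).round(0).tolist())
q=proj(c,(*(np.array([x,y])+u*.04),z-.1764),o).astype(int)
print(c['pixels'][q[1]-24:q[1]+30:2,q[0]-8].mean(1).round().astype(int).tolist(),q[1]-24)
E
```

```text
32.55 [0.4448 0.1938 0.2981] [-3.141  0.     1.772]
(444, 300, 85.5, 27.4, -0.6)
-0.003 [317.0, 184.0] hole [317.0, 216.0]
0 [317.0, 178.0] hole [317.0, 209.0]
0.003 [317.0, 171.0] hole [317.0, 203.0]
[147, 147, 150, 149, 134, 131, 130, 130, 97, 93, 93, 79, 207, 206, 185, 183, 183, 182, 181, 181, 181, 180, 179, 176, 144, 108, 94] 153
```

View pics/w10.png

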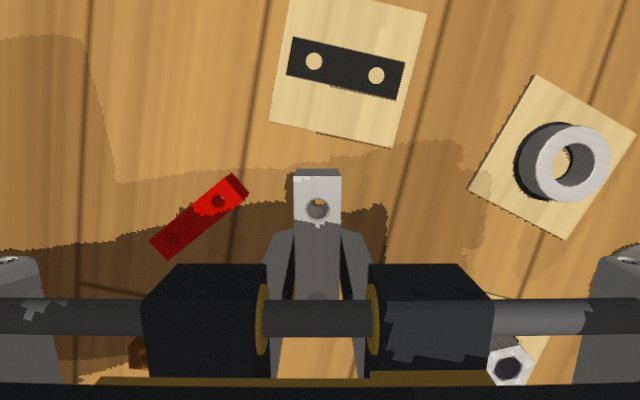

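The jaw is held centred, with the bar silhouette at (346,69).

Call:
apply_moves([
  {"tx": 0, "ty": 0, "tz": 0, "ax": 0, "ay": 0, "az": -1},
  {"tx": 0, "ty": 0, "tz": 0, "ax": 0, "ay": 0, "az": -1},
  {"tx": 0, "ty": 0, "tz": 0, "ax": 0, "ay": 0, "az": -1},
  {"tx": 0, "ty": 0, "tz": 0, "ax": 0, "ay": 0, "az": -1},
  {"tx": 0, "ty": 0, "tz": 0, "ax": 0, "ay": 0, "az": -1},
  {"tx": 0, "ty": 0, "tz": 0, "ax": 0, "ay": 0, "az": -1},
  {"tx": 0, "ty": 0, "tz": 0, "ax": 0, "ay": 0, "az": -1},
  {"tx": 0, "ty": 0, "tz": 0, "ax": 0, "ay": 0, "az": -1},
  {"tx": 0, "ty": 0, "tz": 0, "ax": 0, "ay": 0, "az": -1},
  {"tx": 0, "ty": 0, "tz": 0, "ax": 0, "ay": 0, "az": -1},
  {"tx": 0, "ty": 0, "tz": 0, "ax": 0, "ay": 0, "az": -1},
  {"tx": 0, "ty": 0, "tz": 0, "ax": 0, "ay": 0, "az": -1},
])

```text
time_s: 34.1
ee_pos: [0.445, 0.1934, 0.2984]
eef_rot: [-3.141, -0.0, 2.821]
force: [-0.1, -0.7, -3.7]
grip_width: 0.0217
grip_force: 30.0
```

Call:
apply_moves([
  {"tx": 0, "ty": 0, "tz": 0, "ax": 0, "ay": 0, "az": -1},
  {"tx": 0, "ty": 0, "tz": 0, "ax": 0, "ay": 0, "az": -1},
  {"tx": 0, "ty": 0, "tz": 0, "ax": 0, "ay": 0, "az": -1},
  {"tx": 0, "ty": 0, "tz": 0, "ax": 0, "ay": 0, "az": -0.58},
  {"tx": 0.06, "ty": 0.9, "tz": 0, "ax": 0, "ay": 0, "az": 0},
  {"tx": 0, "ty": 0.9, "tz": 0, "ax": 0, "ay": 0, "az": 0},
  {"tx": 0, "ty": 0.9, "tz": 0, "ax": 0, "ay": 0, "az": 0},
  {"tx": 0, "ty": 0.85, "tz": 0, "ax": 0, "ay": 0, "az": 0},
  {"tx": 0, "ty": 0, "tz": 0.5, "ax": 0, "ay": 0, "az": 0},
  {"tx": 0, "ty": 0, "tz": 0.5, "ax": 0, "ay": 0, "az": 0},
  {"tx": 0, "ty": 0, "tz": 0, "ax": 0, "ay": 0, "az": 0},
  {"tx": 0, "ty": 0, "tz": 0, "ax": 0, "ay": 0, "az": 0},
])

```text
time_s: 35.6
ee_pos: [0.4445, 0.3001, 0.2686]
eef_rot: [3.142, 0.0, 3.13]
force: [0.0, -0.1, -2.8]
grip_width: 0.0218
grip_force: 30.0
```

Call:
apply_moves([
  {"tx": 0, "ty": 0, "tz": 0.8, "ax": 0, "ay": 0, "az": 0},
  {"tx": 0, "ty": 0, "tz": 0.7, "ax": 0, "ay": 0, "az": 0},
  {"tx": 0, "ty": 0, "tz": 0.4, "ax": 0, "ay": 0, "az": 0},
  {"tx": 0, "ty": 0, "tz": 0.1, "ax": 0, "ay": 0, "az": 0},
  {"tx": 0, "ty": 0, "tz": 0.05, "ax": 0, "ay": 0, "az": 0},
  {"tx": 0, "ty": 0, "tz": 0, "ax": 0, "ay": 0, "az": 0},
  {"tx": 0, "ty": 0, "tz": 0, "ax": 0, "ay": 0, "az": 0},
])

```text
time_s: 36.48
ee_pos: [0.4444, 0.3007, 0.2074]
eef_rot: [3.141, 0.001, 3.131]
force: [-0.3, -0.2, -3.1]
grip_width: 0.0218
grip_force: 30.0
```

Call:
apply_moves([
  {"tx": 0, "ty": 0, "tz": 0.03, "ax": 0, "ay": 0, "az": 0},
  {"tx": 0, "ty": 0, "tz": 0, "ax": 0, "ay": 0, "az": 0},
])

```text
time_s: 36.72
ee_pos: [0.4444, 0.3007, 0.2065]
eef_rot: [3.141, 0.0, 3.131]
force: [-1.6, -1.2, 2.9]
grip_width: 0.022
grip_force: 30.0
```

Call:
apply_moves([
  {"tx": 0, "ty": 0, "tz": 0, "ax": 0, "ay": 0, "az": 0},
  {"tx": 0, "ty": 0, "tz": 0, "ax": 0, "ay": 0, "az": 0},
  {"tx": 0, "ty": 0, "tz": 0, "ax": 0, "ay": 0, "az": 0},
  {"tx": 0, "ty": 0, "tz": -0.7, "ax": 0, "ay": 0, "az": 0},
  {"tx": 0, "ty": 0, "tz": -1, "ax": 0, "ay": 0, "az": 0},
  {"tx": 0, "ty": 0, "tz": -1, "ax": 0, "ay": 0, "az": 0},
  {"tx": -0.9, "ty": 0, "tz": -0.4, "ax": 0, "ay": 0, "az": 0},
  {"tx": -0.9, "ty": 0, "tz": 0, "ax": 0, "ay": 0, "az": 0},
  {"tx": -0.9, "ty": 0, "tz": 0, "ax": 0, "ay": 0, "az": 0},
  {"tx": 0, "ty": 0, "tz": 0, "ax": 0, "ay": 0, "az": 0},
  {"tx": 0, "ty": 0, "tz": 0, "ax": 0, "ay": 0, "az": 0},
], jaw=0)

```text
time_s: 38.1
ee_pos: [0.5247, 0.2998, 0.2988]
eef_rot: [-3.141, -0.001, 3.131]
force: [0.1, 0.2, -0.8]
grip_width: 0.0937
grip_force: 0.0
```

```bash
python3 - <<'E'
from h import *
w=wr()
print(meas(w,'s',(.444,.3,.03)))
c=camera('side');save('s2',c['pixels'])
E
```

```text
38.1 [0.5247 0.2998 0.2988] [-3.141e+00 -1.000e-03  3.131e+00]
(442, 300, 79.0, 22.6, -0.6)
```

View pics/s2.png

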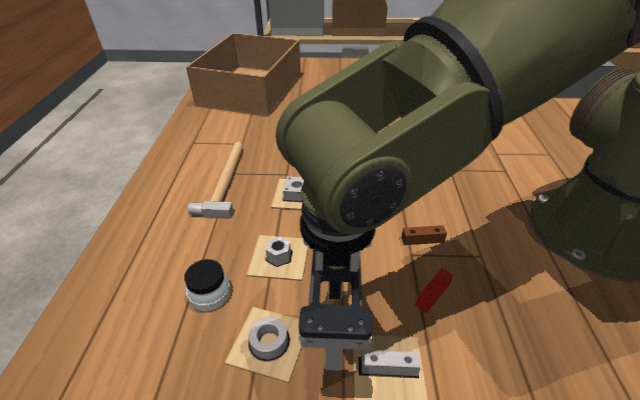

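The bearing (268,339), nut (278,252) and jaw (390,363) are on their boards, and the jar and hammer haven't moved. I'll take a close check of the jaw's margins.

```bash
python3 - <<'E'
from h import *
o,c,s,d=wr();im=c['pixels']
q=proj(c,(.443,.3,.004),o).astype(int);x0,y0=max(q[0]-80,0),max(q[1]-80,0)
print(q,x0,y0)
save('w11',cv2.resize(im[y0:y0+150,x0:x0+160],None,fx=4,fy=4,interpolation=cv2.INTER_NEAREST))
# mean of dark+steel region corners at z=.004: outline extents
E
```

```text
38.2 [0.5246 0.2999 0.2991] [-3.141 -0.     3.132]
[317 100] 237 20
```

View pics/w11.png

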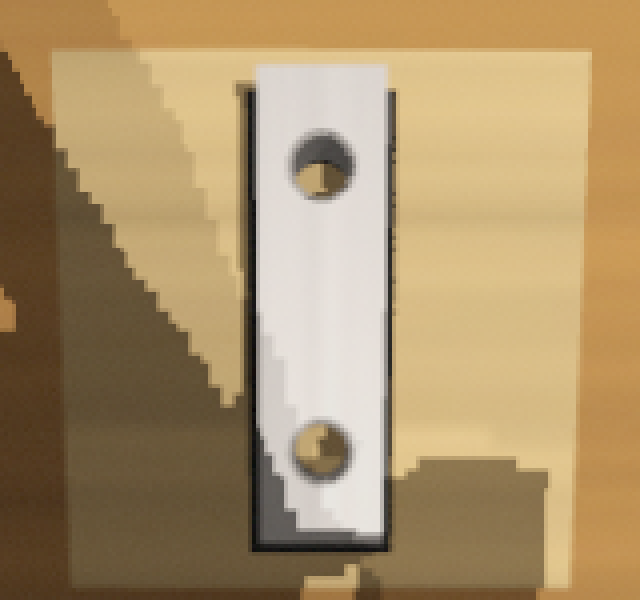

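```bash
python3 - <<'E'
from h import *
o=get_obs();c=camera('wrist');im=c['pixels']
print(im[20:60,300].mean(1).astype(int).tolist());print(im[145:165,330].mean(1).astype(int).tolist())
f=lambda r,z:(ray(c,[(317,r)],z,o)[0,0]*1000).round(1)
for r in(41.5,42.5,156.5,157.5):print('outline',r,f(r,.004))
for r in(36,36.5,152,153,154,155):print('jaw top',r,f(r,.03))
# board edges: rows 32, 166 ; columns via row
print('board',f(32,.004),f(166.8,.004))
E
```

```text
[144, 143, 145, 145, 145, 146, 145, 145, 144, 143, 144, 149, 173, 187, 186, 187, 191, 192, 192, 194, 169, 136, 115, 104, 103, 104, 76, 65, 60, 64, 62, 65, 64, 62, 63, 63, 64, 64, 65, 63]
[227, 227, 227, 227, 227, 227, 227, 177, 124, 124, 83, 35, 38, 91, 110, 114, 115, 105, 102, 86]
outline 41.5 401.0
outline 42.5 401.7
outline 156.5 486.5
outline 157.5 487.3
jaw top 36 402.9
jaw top 36.5 403.2
jaw top 152 480.6
jaw top 153 481.3
jaw top 154 482.0
jaw top 155 482.7
board 394.4 494.8
```

```bash
python3 -c "
from station import hand_in
print(hand_in())"
```

```text
the job is handed in; nothing more can be done
None
```

I laid all four parts flat on their matching boards and handed the job in at about 38 s. In the camera measurements each part is within about 2 mm of its outline's centre and lined up with it; the jar and hammer were not touched.

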